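# Find the full praline case by its weight and slide it to the stop

## Task

One of the three closed praline cases is full and the other two are empty: find out which by lifting the handle end of a case about a centimetre, its far end staying down on the board, and feeling the weight. Then slide the full case along its lane until it sits right up against the stop bar, without banging or pressing it hard, and leave the empty ones where they stand. Never lift a case clear of the board or tip it steeply, and leave the things around alone.

Things in the scene. Friction and masses are not known exactly. Their poses are not given: they have to be found in the camera images.
- board: Fixed white plastic packing board on the table, 360 x 360 mm, 8 mm thick, origin at the centre of its underside. x runs along the lanes, away from the robot, towards the stop bar; y across. Four wooden guides, 11 mm wide and 14 mm high above the board, bound three lanes 104 mm wide, centred at y = +115, 0 and -115 mm.
- stop: Fixed aluminium stop bar across the far end of all lanes, 15 x 356 x 30 mm, standing on the board, axes as the board; origin at the centre of its underside; the face the cases come against is 7.5 mm nearer the robot (x = 165 mm in the board's frame). A case standing against it has its origin 77.5 mm before the stop's.
- case_1: Closed wooden case, left (+y) lane, 140 (x) x 95 x 50 mm high, origin at the centre of its underside, x away from the robot along the lane (within 3 degrees). All look alike; empty 0.27 to 0.33 kg, full 0.77 to 0.93 kg, mass centred. Loose on the board, 4.5 mm free each side, starting 45 to 85 mm short of the stop; slides under a push of a few newtons (up to 12 N if full).
- case_1_bar (a point): Middle of the round steel bar handle of case_1, 8 mm thick, 60 mm long along y, on two arms, 110 mm before the case's origin (40 mm before its near face), 34 mm above its underside (42 mm above the table). Lifted here, the case turns about its far lower edge, 180 mm beyond; the bar then carries 0.39 of the weight (1.0 to 1.3 N empty, 2.9 to 3.6 N full), but the grip's friction adds some 0.3 N going up (more if tight) and takes it off coming down.
- case_1_toe (a point): Middle of the lower edge of the far end of case_1, 70 mm beyond the case's origin, the edge it turns about when its bar end is lifted.
- case_2: Closed wooden case, middle lane, 140 (x) x 95 x 50 mm high, origin at the centre of its underside, x away from the robot along the lane (within 3 degrees). All look alike; empty 0.27 to 0.33 kg, full 0.77 to 0.93 kg, mass centred. Loose on the board, 4.5 mm free each side, starting 45 to 85 mm short of the stop; slides under a push of a few newtons (up to 12 N if full).
- case_2_bar (a point): Middle of the round steel bar handle of case_2, 8 mm thick, 60 mm long along y, on two arms, 110 mm before the case's origin (40 mm before its near face), 34 mm above its underside (42 mm above the table). Lifted here, the case turns about its far lower edge, 180 mm beyond; the bar then carries 0.39 of the weight (1.0 to 1.3 N empty, 2.9 to 3.6 N full), but the grip's friction adds some 0.3 N going up (more if tight) and takes it off coming down.
- case_2_toe (a point): Middle of the lower edge of the far end of case_2, 70 mm beyond the case's origin, the edge it turns about when its bar end is lifted.
- case_3: Closed wooden case, right (-y) lane, 140 (x) x 95 x 50 mm high, origin at the centre of its underside, x away from the robot along the lane (within 3 degrees). All look alike; empty 0.27 to 0.33 kg, full 0.77 to 0.93 kg, mass centred. Loose on the board, 4.5 mm free each side, starting 45 to 85 mm short of the stop; slides under a push of a few newtons (up to 12 N if full).
- case_3_bar (a point): Middle of the round steel bar handle of case_3, 8 mm thick, 60 mm long along y, on two arms, 110 mm before the case's origin (40 mm before its near face), 34 mm above its underside (42 mm above the table). Lifted here, the case turns about its far lower edge, 180 mm beyond; the bar then carries 0.39 of the weight (1.0 to 1.3 N empty, 2.9 to 3.6 N full), but the grip's friction adds some 0.3 N going up (more if tight) and takes it off coming down.
- case_3_toe (a point): Middle of the lower edge of the far end of case_3, 70 mm beyond the case's origin, the edge it turns about when its bar end is lifted.
- jar: Bystander: amber glass jar with white cap, 72 mm across, 95 mm high, origin at the centre of its underside.
- bowl: Bystander: white ceramic bowl, 120 mm across, 55 mm high, origin at the centre of its underside.
- mug: Bystander: blue ceramic mug with one handle, 72 mm across, 85 mm high, origin at the centre of its underside.

How it is judged:
By the outcome, as a careful person would: the job done as asked, in the order asked, and still so for the second after the job is handed in, with the robot touching nothing.
It also fails if it takes over 64 s, if anything falls off the work surface, if the arm or the gripper's body presses on something with over 40 N, if the wrist force passes 120 N, or if a joint passes its speed limit or range.

## Robot

A 7-joint arm with a two-finger parallel gripper is mounted at the origin on the work surface. World frame = base frame: x ahead of the robot, y to its left, z up, the work surface at z = 0. Lengths are in m, angles in rad, forces in N, time in s.
With the tool pointing down it reaches from about 0.35 to 0.9 m from the base axis. Payload 8.1 kg.
Tool frame: the origin (TCP) lies at the centre of the arm's flange, where the gripper is bolted on; the fingertips stand 173 mm ahead of it and the grasp point (between the pads) lies bot.tcp_to_grasp ahead of it (bot.tcp_to_grasp is the distance from the TCP to the grasp point, in m); z points along the fingers, y is the direction in which the jaws open and shut (so a half turn about z gives the same grasp; the last joint's range is limited). The gripper opens to 85 mm and grips with 20 to 120 N. Pads are 22 mm wide; open, the fingers measure 114 mm over their backs; the gripper's body (76 mm by 85 mm) begins 54 mm behind the grasp point. The pads swing forward as they close: fully open they stand 13 mm farther back than shut.
Start: joints at [1.191, 0.434, 0.025, 1.573, -0.012, 1.134, -0.075], TCP at [0.171, -0.601, 0.405] pointing down, gripper open.
Joint ranges: [-2.62, 2.62], [-0.44, 2.09], [-1.27, 1.32], [0.08, 2.57], [-1.32, 4.46], [0.12, 2], [-2.74, 2.74]. Speed limits (rad/s): [2.22, 2.22, 3.01, 3.01, 3.14, 3.14, 3.14].

## Interface

Orientations are given as a rotation vector (axis times angle).
In Python, from bench import bot gives the robot as it stands.
- The arm moves only by the tool arm_command, never from a script. Its argument "moves" is a list of rows, each an object with "travel": the shift along the tool's x, y, z in m, a list of three; "rotation": the turn, a rotation vector about the tool's x, y, z in rad, a list of three; "grip": the closure, from 0 (fully open) to 1 (shut). In form: [{"travel": [dx, dy, dz], "rotation": [wx, wy, wz], "grip": grip}, ...]. A call has 1 to 12 rows; each row shifts and turns the commanded pose from where the row before left it, along the tool's axes as they then stand; what a row does not reach is not made up. A row lasts 1/10 s, in which the tool goes at most 50 mm and 8.59 degrees, less where a joint would pass 70% of its speed; a pose out of reach is approached as far as the arm can. A call is refused whole if a number of a shift passes 0.05 or a number of a turn 0.15, either way. A call with a gripper value outside its range is refused whole. The fingers move at their own pace and stop on an object; the grip force is fixed at half the most. Time passes only in rows, so rows that do not move let the fingers close. It gives the time, the measured TCP pose, the force and the opening at its end, in the units of the state.
- bot.sense(): the state, without advancing time (a new reading comes with each control period).
- bot.read_camera(name): name is "scene" or "side" or "wrist"; returns the picture (420x560x3 uint8, red, green, blue); there is no depth.
- bot.get_calibration(name): a dict with "camera_matrix" (3x3 intrinsics, pixels), "R" (3x3) and "t" (3): a world point X has camera coordinates R X + t. Camera axes: x right, y down, z forward; pixel columns grow to the right and rows downward; lengths in m; the calibration is good to about 2 mm. A picture is of the moment at which its call begins: read the wrist's pose just before it. get_calibration takes no time and is no camera call; for the wrist camera it gives the pose at the moment of the call.
- bot.sign_off(): hands the job in, once; it reports no verdict.
The state is a dict: "t": time; "q": joint angles; "dq": joint speeds; "tau": joint torques, N m; "eef_pos": TCP position; "orientation": TCP orientation; "contact_force": force on the tool from outside, world axes, zero at the start; "ft_torque": the same for the moment, N m; "opening": finger opening in m.
Only numpy, scipy, OpenCV 4.12 (cv2) and the standard library are available. Lean on these libraries where they do the work, as an engineer would, in place of code of your own. Each camera call takes 0.05 s, during which the arm holds its last target.

## Working session

There is one attempt and no reset: what is moved stays moved. The work goes in short steps, Python scripts to look and compute and a tool call to move; the robot and the scene stay as the last step left them, time stands still between calls to the robot, and variables do not carry over. Pictures are saved under pics/ and viewed, and the job is handed in when it is done.

Besides the shell and the picture viewer there is one more tool, called after ">>>" by a JSON object that holds its "fn" and its "kwargs", one argument or row to a line. arm_command: Moves the arm, as the interface text tells. Its arguments: {"type":"object","properties":{"moves":{"type":"array"}},"required":["moves"]}

```bash
ls; mkdir -p pics
python3 - <<'E'
from bench import bot
import cv2
print(bot.sense()); print(bot.tcp_to_grasp)
for n in ["scene","side","wrist"]:
    c=bot.get_calibration(n); print(n,c)
    cv2.imwrite(f"pics/{n}0.png",bot.read_camera(n)[:,:,::-1])
E
```

```text
pics
{'t': 0.0, 'q': array([ 1.19139391,  0.43523044,  0.02496352,  1.57415577, -0.01160489,
        1.13397887, -0.07511463]), 'dq': array([-9.24174679e-04, -3.57108158e-04,  1.57134694e-04, -3.49061445e-04,
        1.86548437e-05, -6.54635265e-04,  1.14968746e-03]), 'tau': array([ 2.89992186e-04, -6.70459843e+01,  1.02504596e+00, -3.16216457e+01,
        1.54284365e-02,  1.22357084e-02,  1.92422914e-05]), 'eef_pos': array([ 0.17070545, -0.60097579,  0.4038983 ]), 'orientation': array([-3.10999756e+00, -4.33072390e-01,  5.67410635e-04]), 'contact_force': array([ 0.42597703, -1.10424566, -0.32807713]), 'ft_torque': array([-0.02082935,  0.03199233, -0.01136281]), 'opening': 0.0855031615753793}
0.1547
scene {'camera_matrix': array([[530.44992687,   0.        , 266.18465928],
       [  0.        , 530.44992687, 204.81802537],
       [  0.        ,   0.        ,   1.        ]]), 'R': array([[ 0.85700606,  0.51522071, -0.00939273],
       [ 0.44584765, -0.7505056 , -0.48781268],
       [-0.25838049,  0.4138707 , -0.8728978 ]]), 't': array([-0.48808288, -0.25615769,  1.65661434])}
side {'camera_matrix': array([[466.76602105,   0.        , 281.53765253],
       [  0.        , 466.76602105, 210.15773468],
       [  0.        ,   0.        ,   1.        ]]), 'R': array([[-0.7413715 , -0.67083467,  0.01868518],
       [-0.392351  ,  0.4106811 , -0.82304418],
       [ 0.54445292, -0.61751265, -0.56766992]]), 't': array([0.41555673, 0.29036166, 0.96652751])}
wrist {'camera_matrix': array([[362.52453395,   0.        , 272.68625226],
       [  0.        , 362.52453395, 204.96157806],
       [  0.        ,   0.        ,   1.        ]]), 'R': array([[ 2.72856687e-01, -9.62054413e-01, -7.31801240e-04],
       [-9.21972037e-01, -2.61705699e-01,  2.85442972e-01],
       [-2.74803187e-01, -7.72103232e-02, -9.58395417e-01]]), 't': array([-0.62381705, -0.03712821,  0.3787332 ])}
```

View pics/scene0.png

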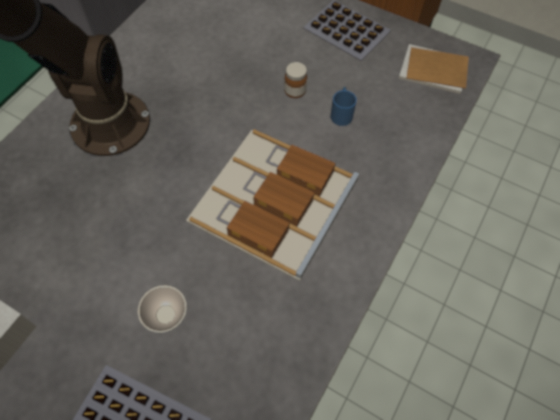

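View pics/side0.png

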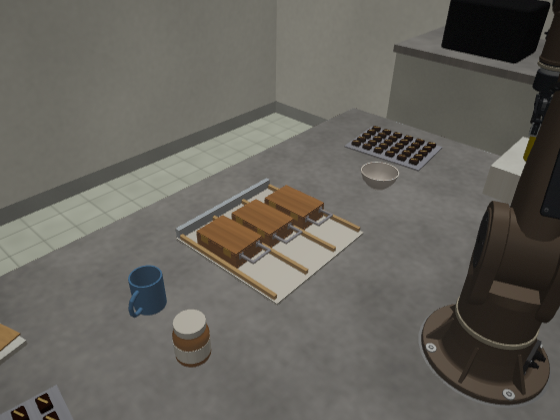

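View pics/wrist0.png

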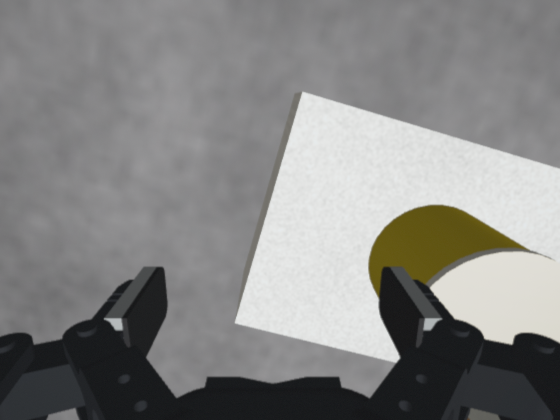

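The scene view shows the board with corners near (188,220), (252,132), (357,175), (299,276), the three cases with handles on the robot side, the stop bar along the right edge, and the mug, jar and bowl clear of the board. Next I'll take rough positions by ray casting.

```bash
cat > h.py <<'E'
import numpy as np, cv2
from bench import bot
def ray(c,p,z):
    K,R,t=c["camera_matrix"],np.array(c["R"]),np.array(c["t"])
    d=R.T@np.linalg.solve(K,np.array([p[0],p[1],1.])); o=-R.T@t
    return o+d*(z-o[2])/d[2]
def proj(c,X):
    q=c["camera_matrix"]@(c["R"]@np.array(X)+c["t"]); return q[:2]/q[2]
def Rm(v): return cv2.Rodrigues(np.array(v,float))[0]
E
python3 - <<'E'
from h import *
c=bot.get_calibration("scene")
for p in [(188,220),(252,132),(357,175),(299,276)]: print("scene board",ray(c,p,.008).round(3))
for p in [(222,214),(249,185),(271,157)]: print("bars",p,ray(c,p,.042).round(3))
for p in [(295,67),(343,95),(162,300)]: print(ray(c,p,.09).round(3))
c=bot.get_calibration("side")
for p in [(278,295),(361,234),(178,238)]: print("side board",ray(c,p,.008).round(3))
for p in [(252,259),(289,237),(335,214)]: print("bars",p,ray(c,p,.042).round(3))
for p in [(190,322),(146,278)]: print("jar mug",ray(c,p,.09).round(3))
im=cv2.imread("pics/scene0.png")[110:300,170:380]; cv2.imwrite("pics/scz.png",cv2.resize(im,None,fx=3.0,fy=3.0,interpolation=2)[:600])
E
```

```text
scene board [ 0.411 -0.159  0.008]
scene board [0.404 0.191 0.008]
scene board [0.749 0.214 0.008]
scene board [ 0.758 -0.146  0.008]
bars (222, 214) [ 0.494 -0.108  0.042]
bars (249, 185) [0.509 0.008 0.042]
bars (271, 157) [0.513 0.121 0.042]
[0.422 0.42  0.09 ]
[0.601 0.395 0.09 ]
[ 0.517 -0.399  0.09 ]
side board [0.411 0.178 0.008]
side board [ 0.403 -0.148  0.008]
side board [0.748 0.204 0.008]
bars (252, 259) [0.516 0.157 0.042]
bars (289, 237) [0.508 0.031 0.042]
bars (335, 214) [ 0.484 -0.135  0.042]
jar mug [0.431 0.408 0.09 ]
jar mug [0.596 0.395 0.09 ]
```

View pics/scz.png

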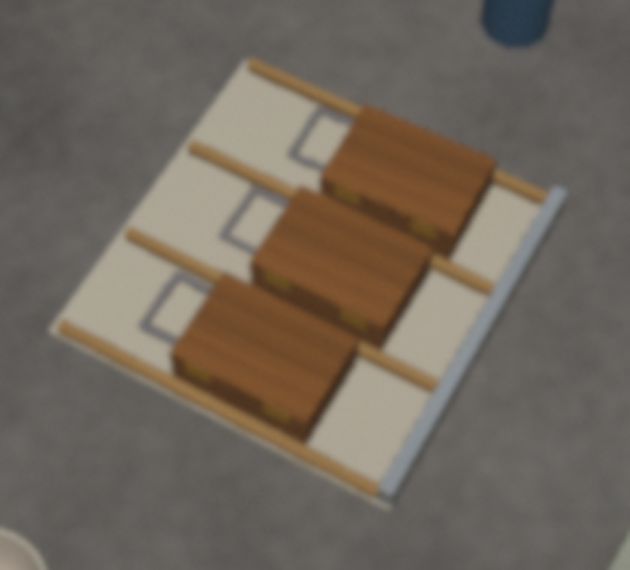

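Run:
```python
from h import *
s=bot.sense(); R=Rm(s["orientation"]); print(R.round(3), s["eef_pos"])
c=bot.get_calibration("wrist"); o=-c["R"].T@c["t"]
print("cam in tool",(R.T@(o-s["eef_pos"])).round(4)); print("cam fwd in tool",R.T@c["R"].T@[0,0,1], "right", R.T@c["R"].T@[1,0,0])
# after rotating tool z by -1.33
R2=R@Rm([0,0,-1.33]); print(R2.round(3))
Rt=R.T@c["R"].T; off=R.T@(o-s["eef_pos"])
for tgt in [(0.56,0.0,0.45),(0.56,-0.03,0.45),(0.56,-.05,.48)]:
    t=np.array(tgt); o2=t+R2@off; Rc=(R2@Rt).T; cc=dict(camera_matrix=c["camera_matrix"],R=Rc,t=-Rc@o2)
    print(tgt, [proj(cc,X).round() for X in [(.41,-.16,.01),(.404,.19,.01),(.749,.21,.04),(.755,-.15,.04)]], "travel", (R2.T@(t-s["eef_pos"])).round(3))
```

```text
[[ 0.962  0.273 -0.   ]
 [ 0.273 -0.962  0.001]
 [-0.    -0.001 -1.   ]] [ 0.17072075 -0.60105006  0.40412092]
cam in tool [ 0.0723 -0.0006  0.0309]
cam fwd in tool [-2.85323142e-01  5.30799505e-04  9.58431230e-01] right [-3.68425202e-04  9.99999712e-01 -6.63500488e-04]
[[-0.036  0.999 -0.   ]
 [ 0.999  0.036  0.001]
 [ 0.001 -0.    -1.   ]]
(0.56, 0.0, 0.45) [array([150., 285.]), array([122., -33.]), array([491., -54.]), array([433., 300.])] travel [ 0.587  0.411 -0.045]
(0.56, -0.03, 0.45) [array([148., 264.]), array([119., -68.]), array([498., -94.]), array([438., 277.])] travel [ 0.557  0.41  -0.045]
(0.56, -0.05, 0.48) [array([155., 239.]), array([130., -79.]), array([ 484., -103.]), array([430., 250.])] travel [ 0.537  0.409 -0.075]
```

>>> {"fn": "arm_command", "kwargs": {
  "moves": [
    {"travel": [0,0,0],"rotation": [0,0,-0.133],"grip": 0.5},
    {"travel": [0,0,0],"rotation": [0,0,-0.133],"grip": 0.5},
    {"travel": [0,0,0],"rotation": [0,0,-0.133],"grip": 0.5},
    {"travel": [0,0,0],"rotation": [0,0,-0.133],"grip": 0.5},
    {"travel": [0,0,0],"rotation": [0,0,-0.133],"grip": 0.5},
    {"travel": [0,0,0],"rotation": [0,0,-0.133],"grip": 0.5},
    {"travel": [0,0,0],"rotation": [0,0,-0.133],"grip": 0.5},
    {"travel": [0,0,0],"rotation": [0,0,-0.133],"grip": 0.5},
    {"travel": [0,0,0],"rotation": [0,0,-0.133],"grip": 0.5},
    {"travel": [0,0,0],"rotation": [0,0,-0.133],"grip": 0.5}
  ]
}}

```text
t: 1.15
eef_pos: [0.1707, -0.6011, 0.4044]
orientation: [-2.175, -2.266, -0.0]
contact_force: [0.5, 1.0, 0.0]
opening: 0.0429
```

>>> {"fn": "arm_command", "kwargs": {
  "moves": [
    {"travel": [0.03,0.02,-0.008],"rotation": [0,0,0],"grip": 0.5},
    {"travel": [0.036,0.022,-0.008],"rotation": [0,0,0],"grip": 0.5},
    {"travel": [0.036,0.022,-0.008],"rotation": [0,0,0],"grip": 0.5},
    {"travel": [0.036,0.022,-0.008],"rotation": [0,0,0],"grip": 0.5},
    {"travel": [0.036,0.022,-0.008],"rotation": [0,0,0],"grip": 0.5},
    {"travel": [0.036,0.022,-0.008],"rotation": [0,0,0],"grip": 0.5},
    {"travel": [0.036,0.022,-0.008],"rotation": [0,0,0],"grip": 0.5},
    {"travel": [0.036,0.022,-0.008],"rotation": [0,0,0],"grip": 0.5},
    {"travel": [0.036,0.022,-0.008],"rotation": [0,0,0],"grip": 0.5},
    {"travel": [0.036,0.022,-0.008],"rotation": [0,0,0],"grip": 0.5},
    {"travel": [0.036,0.022,-0.008],"rotation": [0,0,0],"grip": 0.5},
    {"travel": [0.036,0.022,-0.008],"rotation": [0,0,0],"grip": 0.5}
  ]
}}

```text
t: 2.35
eef_pos: [0.4177, -0.1644, 0.5011]
orientation: [2.181, 2.26, -0.0]
contact_force: [1.0, -0.8, -0.4]
opening: 0.0429
```

>>> {"fn": "arm_command", "kwargs": {
  "moves": [
    {"travel": [0.036,0.022,0],"rotation": [0,0,0],"grip": 0.5},
    {"travel": [0.036,0.022,0],"rotation": [0,0,0],"grip": 0.5},
    {"travel": [0.036,0.022,0],"rotation": [0,0,0],"grip": 0.5},
    {"travel": [0.036,0.022,0],"rotation": [0,0,0],"grip": 0.5},
    {"travel": [0.036,0.022,0],"rotation": [0,0,0],"grip": 0.5},
    {"travel": [0.036,0.022,0],"rotation": [0,0,0],"grip": 0.5},
    {"travel": [0.02,0.01,0],"rotation": [0,0,0],"grip": 0.5}
  ]
}}

```text
t: 3.05
eef_pos: [0.5516, 0.0781, 0.5003]
orientation: [-2.177, -2.263, -0.001]
contact_force: [-0.5, -0.2, 0.5]
opening: 0.0426
```

Run:
```python
from h import *
c=bot.get_calibration("wrist"); im=bot.read_camera("wrist"); s=bot.sense()
np.savez("w1.npz",K=c["camera_matrix"],R=c["R"],t=c["t"])
cv2.imwrite("pics/w1.png",im[:,:,::-1]); print(s["t"],s["eef_pos"],Rm(s["orientation"]).round(3),s["opening"],s["contact_force"])
```

```text
3.1 [0.55173591 0.08052934 0.50022369] [[-0.042  0.999 -0.   ]
 [ 0.999  0.042  0.004]
 [ 0.004 -0.    -1.   ]] 0.04269517049064814 [-0.03577923  2.00733497  0.23493541]
```

View pics/w1.png

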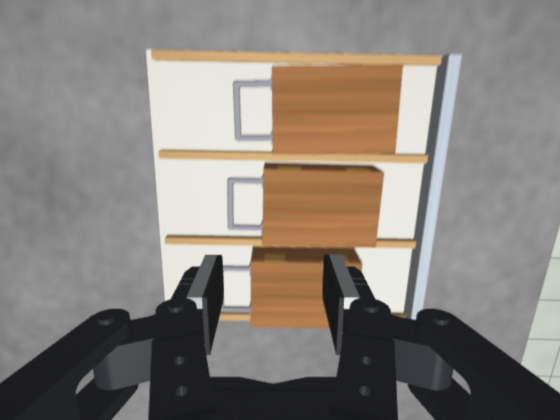

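The wrist view shows all three cases. The bars are near columns 237 (rows 80–140), 231 (rows 179–229) and about 225, the last one half hidden by a finger. The stop bar is at columns 405–460.

Run:
```python
from h import *
d=np.load("w1.npz"); c=dict(camera_matrix=d["K"],R=d["R"],t=d["t"])
im=cv2.imread("pics/w1.png"); g=cv2.cvtColor(im,cv2.COLOR_BGR2GRAY); hsv=cv2.cvtColor(im,cv2.COLOR_BGR2HSV)
for r in (95,110,125,195,205,215,275): print(r,g[r,220:250])
for x in (244,252,258): print("col",x,"case1",g[72:150,x]);print("case2",g[170:240,x])
for r in (110,205,90,140,180): print("edges",r,g[r,145:175], "sat",hsv[r,255:290,1], "right case", hsv[r,370:420:2,1], "stop",g[r,420:460])
```

```text
95 [232 232 232 231 232 232 231 232 232 231 232 230 216 176 157 161 164 163
 156 159 203 227 232 232 232 232 232 232 232 232]
110 [233 232 232 233 232 232 232 232 232 232 232 232 228 199 160 157 163 165
 160 153 181 221 231 232 232 232 232 232 232 232]
125 [233 233 233 233 233 233 233 233 233 233 233 233 232 224 189 160 161 164
 165 156 156 205 229 233 233 233 233 233 233 233]
195 [233 233 233 233 233 232 218 173 157 163 166 163 153 180 220 232 233 233
 234 233 233 233 233 234 234 234 233 234 233 233]
205 [233 233 233 233 233 232 224 182 158 163 166 163 153 180 221 231 233 233
 234 233 233 234 234 234 233 234 234 234 234 233]
215 [233 233 233 233 233 232 225 184 159 161 165 164 154 178 221 232 233 233
 233 234 234 234 233 234 234 234 234 233 233 234]
275 [ 27  29  56 143 221 232 233 232 233 233 233 233 233 233 233 233 233 233
 233 233 233 233 233 233 233 233 233 233 228 206]
col 244 case1 [230 231 230 230 230 230 223 208 185 162 155 161 163 166 180 202 218 228
 231 231 232 232 232 232 232 232 232 232 232 232 232 232 232 232 232 232
 232 233 232 232 232 232 232 232 233 233 233 233 233
[... 3770 characters left out ...]
02 133  95  88  86  86  86  87  87  96 136 177
 199 205 205 204 206 208 209 207 204 199 178 152 143 142 143 143 145 146
 146 147 147 148]
edges 180 [146 147 147 148 148 148 148 148 148 150 173 219 230 231 231 231 232 232
 231 232 232 231 232 231 232 232 232 232 232 232] sat [ 20  20  19  19  19  18  22  13  65 128 142 143 143 143 143 143 143 144
 142 144 143 143 142 141 144 142 143 144 144 143 144 143 144 143 143] right case [142 143 143 143 143 143 118  12   8   8   8   8   8   8   8   8   8   8
   8   9   9   9   9   9   9] stop [224 171 111  90  88  87  87  88  89  93 127 172 198 207 209 208 211 213
 212 210 207 201 178 155 148 147 147 146 145 144 143 144 143 142 142 142
 142 141 142 141]
```

Run:
```python
import cv2
im=cv2.imread("pics/w1.png"); cv2.imwrite("pics/w1z.png",cv2.resize(im[40:240,140:340],None,fx=3,fy=3,interpolation=2))
cv2.imwrite("pics/w1y.png",cv2.resize(im[40:240,290:490],None,fx=3,fy=3,interpolation=2))
```

```text
(no output)
```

View pics/w1z.png

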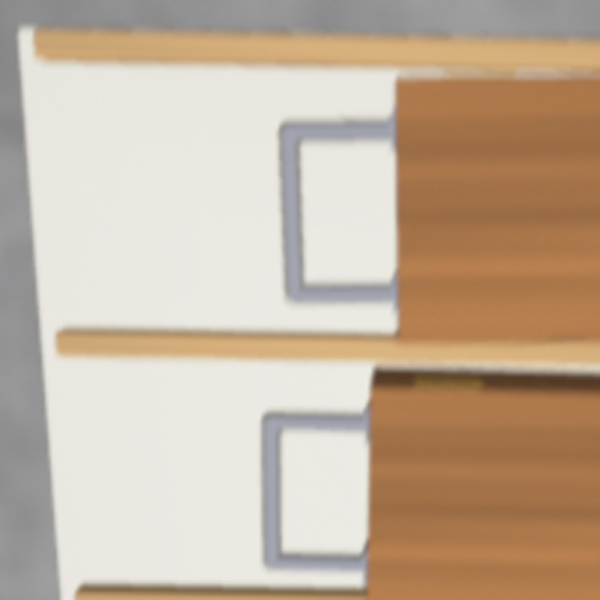

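View pics/w1y.png

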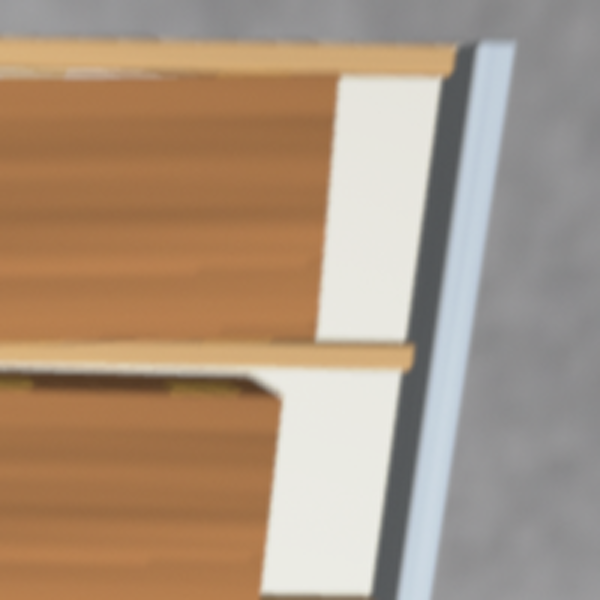

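Run:
```python
from h import *
d=np.load("w1.npz"); c=dict(camera_matrix=d["K"],R=d["R"],t=d["t"])
def p(n,u,v,z): 
    X=ray(c,(u,v),z); print(n,X.round(4)); return X
b1=[p("bar1",u,v,.042) for u,v in [(236.3,95),(236.9,110),(237.5,125)]]
b2=[p("bar2",u,v,.042) for u,v in [(229.9,195),(230.15,205),(230.25,215)]]
for n,u,v in [("arm1a",250,83),("arm1b",250,137.2),("arm2a",250,180),("arm2b",250,227)]: p(n,u,v,.042)
p("stoptop",442.2,100,.038);p("stoptop",440.7,110,.038);p("stoptop",427,205,.038);p("stopbot",430.9,110,.008);p("stopbot",426.8,140,.008);p("stopbot",421.4,180,.008)
p("near",149.7,110,.008);p("near",156.8,205,.008)
p("corner",149,50,.008);
p("case1 far",398.5,110,.058);p("case2 far",380.5,205,.058)
p("case1 near",272.2,110,.058);p("case2 near",263,205,.058)
p("case1 far",400,90,.058);p("case1 far",396,140,.058)
p("guide1",296,56,.022);p("guide2",296,154.5,.022);p("guide2r",420,157,.022);p("g2l",165,154,.022);p("g3l",172,240,.022);p("g3r",410,243,.022)
```

```text
bar1 [0.5072 0.1521 0.042 ]
bar1 [0.508  0.1358 0.042 ]
bar1 [0.5089 0.119  0.042 ]
bar2 [0.5005 0.035  0.042 ]
bar2 [0.5009 0.0223 0.042 ]
bar2 [0.5011 0.0094 0.042 ]
arm1a [0.5223 0.1656 0.042 ]
arm1b [0.5236 0.1057 0.042 ]
arm2a [0.5246 0.0547 0.042 ]
arm2b [ 0.5259 -0.0055  0.042 ]
stoptop [0.7421 0.1557 0.038 ]
stoptop [0.7423 0.1447 0.038 ]
stoptop [0.7448 0.0304 0.038 ]
stopbot [0.7437 0.1437 0.008 ]
stopbot [0.7445 0.1071 0.008 ]
stopbot [0.7457 0.0555 0.008 ]
near [0.3975 0.1304 0.008 ]
near [0.3998 0.0083 0.008 ]
corner [0.4006 0.199  0.008 ]
case1 far [0.6869 0.1432 0.058 ]
case2 far [0.6806 0.0339 0.058 ]
case1 near [0.5483 0.1379 0.058 ]
case2 near [0.5415 0.0286 0.058 ]
case1 far [0.6857 0.1641 0.058 ]
case1 far [0.6886 0.1106 0.058 ]
guide1 [0.5733 0.1977 0.022 ]
guide2 [0.5797 0.0846 0.022 ]
guide2r [0.7335 0.0874 0.022 ]
g2l [0.4179 0.079  0.022 ]
g3l [ 0.4219 -0.0351  0.022 ]
g3r [ 0.7379 -0.0273  0.022 ]
```

```bash
cat >> h.py <<'E'
def go(tgt,yaw=None):
    s=bot.sense(); R=Rm(s["orientation"]); 
    print("t",round(s["t"],2),"pos",s["eef_pos"].round(4),"tool y yaw",np.arctan2(R[1,1],R[0,1]).round(4),"tilt",R[:2,2].round(4),"open",round(s["opening"],4),"F",s["contact_force"].round(2))
    if tgt is not None: print("travel",(R.T@(np.array(tgt)-s["eef_pos"])).round(4))
E
python3 -c "
from h import *
go((.508,.1357,.26))"
```

```text
t 3.1 pos [0.5517 0.0805 0.5002] tool y yaw 0.0416 tilt [-0.0003  0.0035] open 0.0427 F [-0.04  2.01  0.23]
travel [ 0.0561 -0.0414  0.2404]
```

>>> {"fn": "arm_command", "kwargs": {
  "moves": [
    {"travel": [0.009,-0.007,0.03],"rotation": [0,0,0],"grip": 0.6},
    {"travel": [0.009,-0.007,0.04],"rotation": [0,0,0],"grip": 0.6},
    {"travel": [0.009,-0.007,0.04],"rotation": [0,0,0],"grip": 0.6},
    {"travel": [0.009,-0.007,0.04],"rotation": [0,0,0],"grip": 0.6},
    {"travel": [0.009,-0.007,0.04],"rotation": [0,0,0],"grip": 0.6},
    {"travel": [0.009,-0.006,0.03],"rotation": [0,0,0],"grip": 0.6},
    {"travel": [0.002,0,0.02],"rotation": [0,0,0],"grip": 0.6},
    {"travel": [0,0,0],"rotation": [0,0,0],"grip": 0.6},
    {"travel": [0,0,0],"rotation": [0,0,0],"grip": 0.6}
  ]
}}

```text
t: 4.0
eef_pos: [0.5079, 0.1292, 0.261]
orientation: [-2.181, -2.261, 0.001]
contact_force: [0.1, -0.4, -0.4]
opening: 0.0338
```

Run:
```python
from h import *
c=bot.get_calibration("wrist"); im=bot.read_camera("wrist"); go((.508,.1357,.197))
np.savez("w2.npz",K=c["camera_matrix"],R=c["R"],t=c["t"])
cv2.imwrite("pics/w2.png",im[:,:,::-1])
print("expect bar1 ends", proj(c,(.5072,.152,.042)),proj(c,(.5089,.119,.042)))
```

```text
t 4.05 pos [0.5083 0.1292 0.2617] tool y yaw 0.0355 tilt [0.0011 0.0001] open 0.034 F [-0.57 -0.54 -0.13]
travel [ 0.0065 -0.0001  0.0647]
expect bar1 ends [273.95420234 194.53370831] [274.83484037 251.22399865]
```

View pics/w2.png

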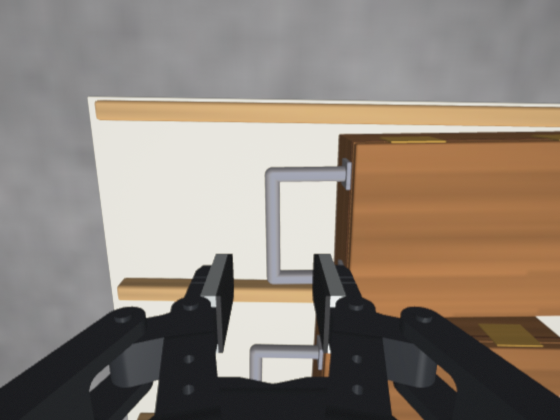

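The bar sits at column 273, matching the prediction of 274 and centred between the pads. I'm descending, then closing.

>>> {"fn": "arm_command", "kwargs": {
  "moves": [
    {"travel": [0.004,0,0.012],"rotation": [0,0,0],"grip": 0.6},
    {"travel": [0.003,0,0.015],"rotation": [0,0,0],"grip": 0.6},
    {"travel": [0,0,0.015],"rotation": [0,0,0],"grip": 0.6},
    {"travel": [0,0,0.013],"rotation": [0,0,0],"grip": 0.6},
    {"travel": [0,0,0.0095],"rotation": [0,0,0],"grip": 0.6},
    {"travel": [0,0,0],"rotation": [0,0,0],"grip": 0.6},
    {"travel": [0,0,0],"rotation": [0,0,0],"grip": 0.6},
    {"travel": [0,0,0],"rotation": [0,0,0],"grip": 0.6}
  ]
}}

```text
t: 4.85
eef_pos: [0.5078, 0.1365, 0.1966]
orientation: [2.181, 2.261, 0.001]
contact_force: [0.4, -0.7, 1.1]
opening: 0.0344
```

```bash
cat >> h.py <<'E'
def feel(n=6):
    L=[];T=[]
    for i in range(n):
        bot.read_camera("wrist"); s=bot.sense(); L.append(s["contact_force"]);T.append(s["ft_torque"])
    L=np.array(L);print("F mean",L.mean(0).round(2),"std",L.std(0).round(2),"T",np.mean(T,0).round(3))
E
python3 -c "
from h import *
go(None);feel(5);go(None)"
```

```text
t 4.85 pos [0.5078 0.1365 0.1966] tool y yaw 0.0358 tilt [0.0008 0.0003] open 0.0344 F [ 0.43 -0.67  1.07]
F mean [-0.09 -0.03  0.04] std [0.23 0.25 0.61] T [ 0.001 -0.012  0.033]
t 5.1 pos [0.5076 0.1363 0.1965] tool y yaw 0.0357 tilt [0.0007 0.0001] open 0.0342 F [ 0.04  0.35 -0.04]
```

>>> {"fn": "arm_command", "kwargs": {
  "moves": [
    {"travel": [0,0,0],"rotation": [0,0,0],"grip": 0.8},
    {"travel": [0,0,0],"rotation": [0,0,0],"grip": 0.92},
    {"travel": [0,0,0],"rotation": [0,0,0],"grip": 0.92},
    {"travel": [0,0,0],"rotation": [0,0,0],"grip": 0.92},
    {"travel": [0,0,0],"rotation": [0,0,0],"grip": 0.92}
  ]
}}

```text
t: 5.6
eef_pos: [0.5075, 0.1364, 0.1963]
orientation: [2.181, 2.261, 0.0]
contact_force: [-1.1, -0.9, 3.6]
opening: 0.0077
```

```bash
python3 -c "
from h import *
feel(5);go(None)"
```

```text
F mean [-0.83 -0.7   4.13] std [0.37 0.48 0.63] T [-0.152  0.166  0.088]
t 5.85 pos [0.5075 0.1363 0.1963] tool y yaw 0.0359 tilt [ 0.0001 -0.0001] open 0.0074 F [-1.19 -0.62  5.29]
```

>>> {"fn": "arm_command", "kwargs": {
  "moves": [
    {"travel": [0,0.0005,-0.002],"rotation": [0,0,0],"grip": 0.92},
    {"travel": [0,0.0005,-0.002],"rotation": [0,0,0],"grip": 0.92},
    {"travel": [0,0.0004,-0.002],"rotation": [0,0,0],"grip": 0.92},
    {"travel": [0,0.0004,-0.002],"rotation": [0,0,0],"grip": 0.92},
    {"travel": [0,0.0004,-0.002],"rotation": [0,0,0],"grip": 0.92},
    {"travel": [0,0,0],"rotation": [0,0,0],"grip": 0.92}
  ]
}}

```text
t: 6.45
eef_pos: [0.5098, 0.1365, 0.2064]
orientation: [2.181, 2.261, 0.0]
contact_force: [-1.0, 1.5, -1.4]
opening: 0.0072
```

```bash
python3 -c "
from h import *
feel(10);go(None)
cv2.imwrite('pics/s3.png',cv2.resize(bot.read_camera('side')[160:300,160:380],None,fx=3,fy=3)[:,:,::-1])"
```

```text
F mean [-0.    0.25 -1.47] std [0.37 0.52 0.36] T [0.146 0.092 0.047]
t 6.95 pos [0.5097 0.1364 0.2062] tool y yaw 0.0359 tilt [-0. -0.] open 0.0072 F [ 0.1   0.37 -0.93]
```

View pics/s3.png

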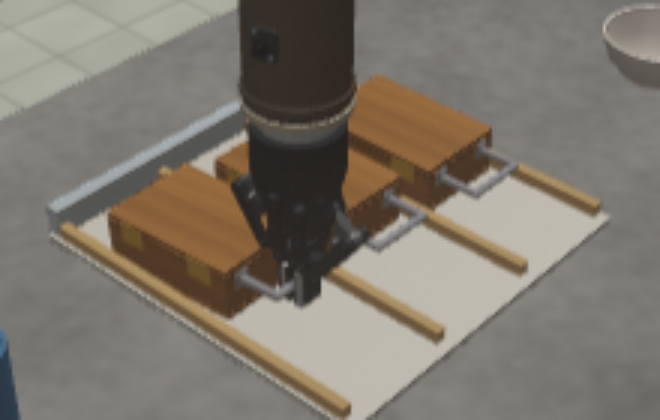

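Case_1 is lifted at the handle, with the far end still down, and the bar carries 1.47 N on the way up. Now the reading coming down.

>>> {"fn": "arm_command", "kwargs": {
  "moves": [
    {"travel": [0,-0.0004,0.002],"rotation": [0,0,0],"grip": 0.92},
    {"travel": [0,-0.0004,0.002],"rotation": [0,0,0],"grip": 0.92},
    {"travel": [0,0,0],"rotation": [0,0,0],"grip": 0.92},
    {"travel": [0,0,0],"rotation": [0,0,0],"grip": 0.92}
  ]
}}

```text
t: 7.4
eef_pos: [0.5088, 0.1364, 0.2021]
orientation: [-2.181, -2.261, 0.0]
contact_force: [-0.0, -0.0, -1.9]
opening: 0.0069
```

```bash
python3 -c "
from h import *
feel(8);go(None)"
```

```text
F mean [-0.62  0.43 -1.46] std [0.3  0.41 0.47] T [0.081 0.18  0.066]
t 7.8 pos [0.5088 0.1364 0.2022] tool y yaw 0.0359 tilt [-0.0001 -0.0001] open 0.0074 F [-0.31  0.29 -1.53]
```

>>> {"fn": "arm_command", "kwargs": {
  "moves": [
    {"travel": [0,-0.0004,0.002],"rotation": [0,0,0],"grip": 0.92},
    {"travel": [0,-0.0005,0.002],"rotation": [0,0,0],"grip": 0.92},
    {"travel": [0,-0.0005,0.0015],"rotation": [0,0,0],"grip": 0.92},
    {"travel": [0,0,0],"rotation": [0,0,0],"grip": 0.92},
    {"travel": [0,0,0],"rotation": [0,0,0],"grip": 0.92}
  ]
}}

```text
t: 8.3
eef_pos: [0.5077, 0.1363, 0.1967]
orientation: [2.181, 2.261, 0.0]
contact_force: [0.5, -0.0, -2.2]
opening: 0.0068
```

```bash
python3 -c "
from h import *
feel(3);go(None)"
```

```text
F mean [ 0.88  0.59 -1.45] std [0.46 0.29 0.6 ] T [ 0.081 -0.182  0.082]
t 8.45 pos [0.5077 0.1363 0.1968] tool y yaw 0.0358 tilt [0.0003 0.    ] open 0.0073 F [ 0.93  0.25 -0.6 ]
```

Case_1 reads about 1.46 N both ways, so it's empty. I'll lower it the last bit and release.

>>> {"fn": "arm_command", "kwargs": {
  "moves": [
    {"travel": [0,-0.0001,0.0006],"rotation": [0,0,0],"grip": 0.92},
    {"travel": [0,0,0.0004],"rotation": [0,0,0],"grip": 0.92},
    {"travel": [0,0,0],"rotation": [0,0,0],"grip": 0.92}
  ]
}}

```text
t: 8.75
eef_pos: [0.5074, 0.1364, 0.1961]
orientation: [2.181, 2.261, 0.0]
contact_force: [-1.1, -0.6, 5.4]
opening: 0.0075
```

```bash
python3 -c "
from h import *
feel(3);go(None)"
```

```text
F mean [-0.75 -0.5   5.09] std [0.19 0.6  0.34] T [-0.089  0.196  0.058]
t 8.9 pos [0.5074 0.1364 0.1961] tool y yaw 0.0359 tilt [ 0.0004 -0.0002] open 0.0073 F [-0.6   0.22  4.68]
```

>>> {"fn": "arm_command", "kwargs": {
  "moves": [
    {"travel": [0,0,0],"rotation": [0,0,0],"grip": 0.75},
    {"travel": [0,0,0],"rotation": [0,0,0],"grip": 0.6},
    {"travel": [0,0,0],"rotation": [0,0,0],"grip": 0.6},
    {"travel": [0,0,-0.02],"rotation": [0,0,0],"grip": 0.6},
    {"travel": [0,0,-0.03],"rotation": [0,0,0],"grip": 0.6},
    {"travel": [-0.012,-0.002,-0.014],"rotation": [0,0,0],"grip": 0.6},
    {"travel": [-0.03,-0.003,0],"rotation": [0,0,0],"grip": 0.6},
    {"travel": [-0.04,-0.003,0],"rotation": [0,0,0],"grip": 0.6},
    {"travel": [-0.022,-0.002,0],"rotation": [0,0,0],"grip": 0.6},
    {"travel": [-0.008,0,0],"rotation": [0,0,0],"grip": 0.6},
    {"travel": [0,0,0],"rotation": [0,0,0],"grip": 0.6},
    {"travel": [0,0,0],"rotation": [0,0,0],"grip": 0.6}
  ]
}}

```text
t: 10.1
eef_pos: [0.5015, 0.0253, 0.2598]
orientation: [-2.18, -2.262, -0.002]
contact_force: [-0.1, 0.1, 0.2]
opening: 0.0341
```

Run:
```python
from h import *
c=bot.get_calibration("wrist"); im=bot.read_camera("wrist"); go((.501,.0243,.197))
np.savez("w4.npz",K=c["camera_matrix"],R=c["R"],t=c["t"])
cv2.imwrite("pics/w4.png",im[:,:,::-1])
print("expect bar2 ends", proj(c,(.5005,.05,.042)),proj(c,(.5015,-.0,.042)),"bar1 now expect",proj(c,(.508,.1357,.042)))
```

```text
t 10.15 pos [0.5015 0.0257 0.2598] tool y yaw 0.0378 tilt [0.0004 0.0011] open 0.034 F [ 0.11  0.39 -0.21]
travel [-0.0014 -0.0006  0.0628]
expect bar2 ends [273.20552028 192.22603361] [271.71727639 276.86284338] bar1 now expect [296.11965386  14.63454248]
```

View pics/w4.png

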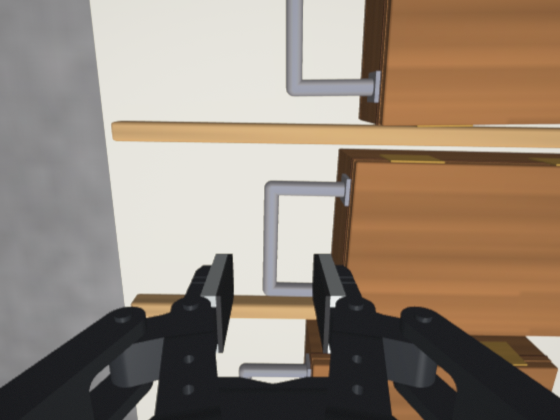

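Bar 2 sits at column 270 between the pads, as expected, and the far corner of bar 3 shows at (240,371).

>>> {"fn": "arm_command", "kwargs": {
  "moves": [
    {"travel": [-0.001,-0.001,0.012],"rotation": [0,0,0],"grip": 0.6},
    {"travel": [0,-0.0006,0.015],"rotation": [0,0,0],"grip": 0.6},
    {"travel": [0,0,0.015],"rotation": [0,0,0],"grip": 0.6},
    {"travel": [0,0,0.012],"rotation": [0,0,0],"grip": 0.6},
    {"travel": [0,0,0.009],"rotation": [0,0,0],"grip": 0.6},
    {"travel": [0,0,0],"rotation": [0,0,0],"grip": 0.6},
    {"travel": [0,0,0],"rotation": [0,0,0],"grip": 0.75},
    {"travel": [0,0,0],"rotation": [0,0,0],"grip": 0.92},
    {"travel": [0,0,0],"rotation": [0,0,0],"grip": 0.92},
    {"travel": [0,0,0],"rotation": [0,0,0],"grip": 0.92},
    {"travel": [0,0,0],"rotation": [0,0,0],"grip": 0.92}
  ]
}}

```text
t: 11.25
eef_pos: [0.5002, 0.023, 0.1972]
orientation: [2.181, 2.26, 0.001]
contact_force: [1.3, 1.1, 3.1]
opening: 0.0072
```

```bash
python3 -c "
from h import *
feel(3);go(None)
d=np.load('w4.npz'); c=dict(camera_matrix=d['K'],R=d['R'],t=d['t'])
print('bar3 corner',ray(c,(243,371),.042),'arm3',ray(c,(300,372),.042))"
```

```text
F mean [ 0.17 -0.36  4.69] std [0.39 0.7  1.04] T [ 0.001 -0.107 -0.143]
t 11.4 pos [0.5002 0.023  0.1971] tool y yaw 0.0358 tilt [0.0011 0.    ] open 0.0069 F [-0.16 -1.28  6.06]
bar3 corner [ 0.48594434 -0.06567228  0.042     ] arm3 [ 0.52149902 -0.06516841  0.042     ]
```

>>> {"fn": "arm_command", "kwargs": {
  "moves": [
    {"travel": [0,0.0005,-0.002],"rotation": [0,0,0],"grip": 0.92},
    {"travel": [0,0.0005,-0.002],"rotation": [0,0,0],"grip": 0.92},
    {"travel": [0,0.0004,-0.002],"rotation": [0,0,0],"grip": 0.92},
    {"travel": [0,0.0004,-0.002],"rotation": [0,0,0],"grip": 0.92},
    {"travel": [0,0.0004,-0.002],"rotation": [0,0,0],"grip": 0.92},
    {"travel": [0,0,0],"rotation": [0,0,0],"grip": 0.92}
  ]
}}

```text
t: 12.0
eef_pos: [0.502, 0.023, 0.2068]
orientation: [2.181, 2.261, -0.0]
contact_force: [2.0, -2.2, -3.5]
opening: 0.0071
```

```bash
python3 -c "
from h import *
feel(10);go(None)"
```

```text
F mean [ 1.98 -0.85 -4.1 ] std [0.5  0.41 0.43] T [-0.201 -0.295 -0.114]
t 12.5 pos [0.502  0.023  0.2066] tool y yaw 0.0359 tilt [-0.0002 -0.0001] open 0.0077 F [ 1.92 -0.08 -4.47]
```

>>> {"fn": "arm_command", "kwargs": {
  "moves": [
    {"travel": [0,-0.0004,0.002],"rotation": [0,0,0],"grip": 0.92},
    {"travel": [0,-0.0004,0.002],"rotation": [0,0,0],"grip": 0.92},
    {"travel": [0,0,0],"rotation": [0,0,0],"grip": 0.92},
    {"travel": [0,0,0],"rotation": [0,0,0],"grip": 0.92}
  ]
}}

```text
t: 12.9
eef_pos: [0.5011, 0.023, 0.2026]
orientation: [-2.181, -2.261, 0.001]
contact_force: [0.6, -0.9, -2.2]
opening: 0.0076
```

```bash
python3 -c "
from h import *
feel(8);go(None)"
```

```text
F mean [-0.57 -0.66 -2.92] std [0.73 0.38 0.73] T [-0.19   0.091 -0.109]
t 13.3 pos [0.5011 0.023  0.2027] tool y yaw 0.0359 tilt [-0.0004 -0.0001] open 0.0076 F [-1.36 -0.41 -3.19]
```

The middle case reads 4.1 N going up and 2.9 N coming down, mean about 3.5 N, so case_2 is the full one. I'll lower it, then slide it while gripped.

>>> {"fn": "arm_command", "kwargs": {
  "moves": [
    {"travel": [0,-0.0004,0.002],"rotation": [0,0,0],"grip": 0.92},
    {"travel": [0,-0.0005,0.002],"rotation": [0,0,0],"grip": 0.92},
    {"travel": [0,-0.0005,0.0015],"rotation": [0,0,0],"grip": 0.92},
    {"travel": [0,0,0],"rotation": [0,0,0],"grip": 0.92},
    {"travel": [0,0,0],"rotation": [0,0,0],"grip": 0.92}
  ]
}}

```text
t: 13.8
eef_pos: [0.4999, 0.023, 0.1972]
orientation: [2.181, 2.261, 0.0]
contact_force: [-0.9, -1.6, -1.9]
opening: 0.0074
```

```bash
python3 -c "
from h import *
feel(4);go(None)"
```

```text
F mean [-0.6  -1.3  -1.32] std [0.07 0.22 0.22] T [-0.213  0.125 -0.095]
t 14.0 pos [0.4999 0.023  0.1972] tool y yaw 0.0359 tilt [0.0002 0.    ] open 0.0072 F [-0.54 -1.44 -0.97]
```

>>> {"fn": "arm_command", "kwargs": {
  "moves": [
    {"travel": [0,0,0.0005],"rotation": [0,0,0],"grip": 0.92},
    {"travel": [0,0,0],"rotation": [0,0,0],"grip": 0.92},
    {"travel": [0,0,0],"rotation": [0,0,0],"grip": 0.85},
    {"travel": [0,0,0],"rotation": [0,0,0.012],"grip": 0.85},
    {"travel": [0,0,0],"rotation": [0,0,0],"grip": 0.85},
    {"travel": [0,0,0],"rotation": [0,0,0],"grip": 0.85}
  ]
}}

```text
t: 14.6
eef_pos: [0.5, 0.0231, 0.1967]
orientation: [2.194, 2.248, 0.0]
contact_force: [0.4, -0.9, -0.5]
opening: 0.0127
```

```bash
python3 -c "
from h import *
feel(3);go(None)
c=bot.get_calibration('wrist');cv2.imwrite('pics/w5.png',bot.read_camera('wrist')[:,:,::-1])"
```

```text
F mean [-0.61  0.33  0.57] std [0.32 0.38 0.23] T [-0.025 -0.014 -0.021]
t 14.75 pos [0.4999 0.0231 0.1967] tool y yaw 0.0241 tilt [0. 0.] open 0.0129 F [-0.22 -0.19  0.57]
```

View pics/w5.png

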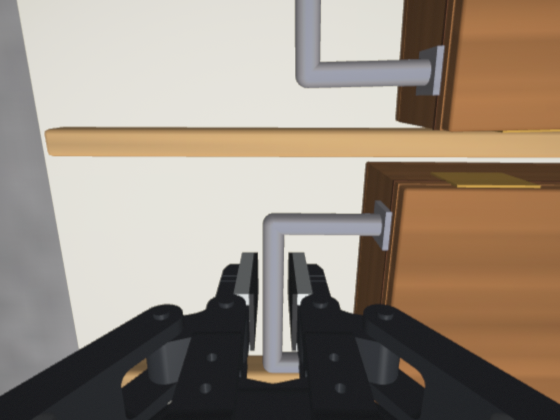

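The bar stands loosely between the fingers. First I'll push 45 mm along the lane.

>>> {"fn": "arm_command", "kwargs": {
  "moves": [
    {"travel": [0,0.001,0],"rotation": [0,0,0],"grip": 0.85},
    {"travel": [0,0.001,0],"rotation": [0,0,0],"grip": 0.85},
    {"travel": [0,0.002,0],"rotation": [0,0,0],"grip": 0.85},
    {"travel": [0,0.004,0],"rotation": [0,0,0],"grip": 0.85},
    {"travel": [0,0.005,0],"rotation": [0,0,0],"grip": 0.85},
    {"travel": [0,0.005,0],"rotation": [0,0,0],"grip": 0.85},
    {"travel": [0,0.005,0],"rotation": [0,0,0],"grip": 0.85},
    {"travel": [0,0.005,0],"rotation": [0,0,0],"grip": 0.85},
    {"travel": [0,0.005,0],"rotation": [0,0,0],"grip": 0.85},
    {"travel": [0,0.005,0],"rotation": [0,0,0],"grip": 0.85},
    {"travel": [0,0.004,0],"rotation": [0,0,0],"grip": 0.85},
    {"travel": [0,0.003,0],"rotation": [0,0,0],"grip": 0.85}
  ]
}}

```text
t: 16.0
eef_pos: [0.5432, 0.024, 0.1962]
orientation: [-2.193, -2.246, 0.007]
contact_force: [-10.2, -0.5, 7.1]
opening: 0.0128
```

```bash
python3 -c "
from h import *
go(None)
cv2.imwrite('pics/s6.png',cv2.resize(bot.read_camera('side')[160:300,160:380],None,fx=3.5,fy=3.5)[:,:,::-1])
cv2.imwrite('pics/c6.png',cv2.resize(bot.read_camera('scene')[110:290,170:380],None,fx=3.3,fy=3.3)[:,:,::-1])
feel(3)"
```

```text
t 16.0 pos [0.5432 0.024  0.1962] tool y yaw 0.0243 tilt [-0.0049 -0.0013] open 0.0128 F [-10.21  -0.51   7.07]
F mean [-5.67 -0.08  3.29] std [0.44 0.53 0.35] T [-0.05   1.189 -0.004]
```

View pics/s6.png

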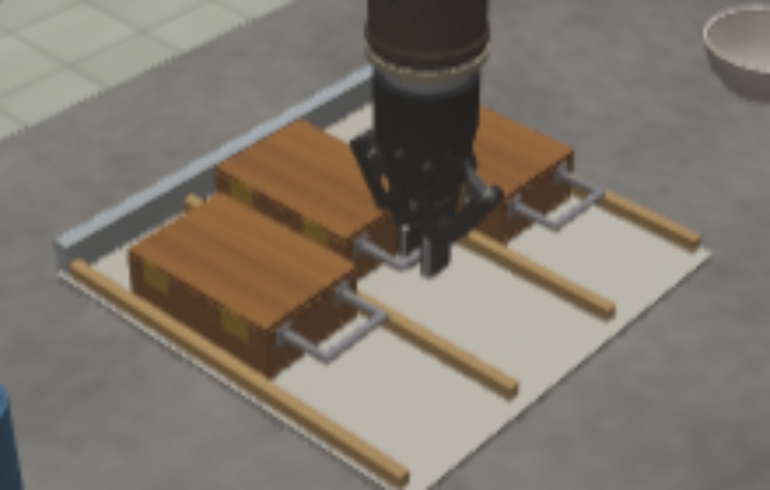

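View pics/c6.png

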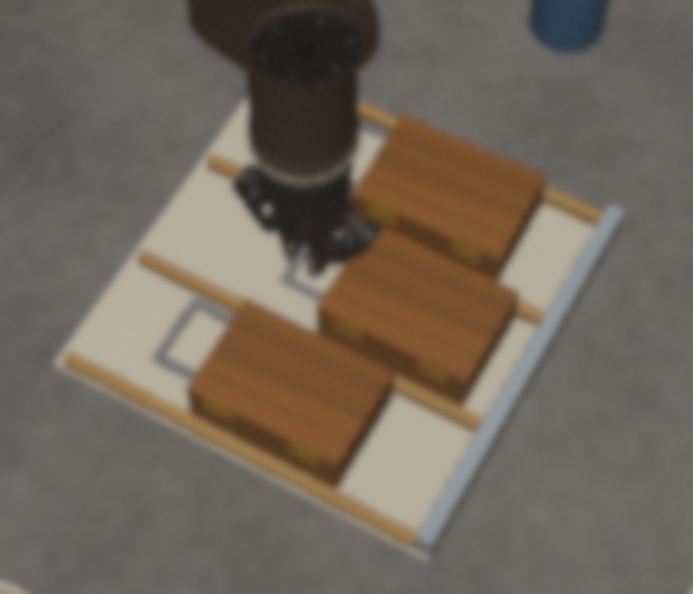

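About 23 mm remain. I'll push 15 mm more, gently.

>>> {"fn": "arm_command", "kwargs": {
  "moves": [
    {"travel": [0,0.002,0],"rotation": [0,0,0],"grip": 0.85},
    {"travel": [0,0.002,0],"rotation": [0,0,0],"grip": 0.85},
    {"travel": [0,0.002,0],"rotation": [0,0,0],"grip": 0.85},
    {"travel": [0,0.002,0],"rotation": [0,0,0],"grip": 0.85},
    {"travel": [0,0.002,0],"rotation": [0,0,0],"grip": 0.85},
    {"travel": [0,0.002,0],"rotation": [0,0,0],"grip": 0.85},
    {"travel": [0,0.001,0],"rotation": [0,0,0],"grip": 0.85},
    {"travel": [0,0.001,0],"rotation": [0,0,0],"grip": 0.85},
    {"travel": [0,0.001,0],"rotation": [0,0,0],"grip": 0.85}
  ]
}}

```text
t: 17.15
eef_pos: [0.558, 0.0244, 0.1962]
orientation: [-2.192, -2.246, 0.007]
contact_force: [-8.6, -0.2, 5.3]
opening: 0.0126
```

```bash
python3 -c "
from h import *
go(None)
cv2.imwrite('pics/s7.png',cv2.resize(bot.read_camera('side')[180:260,180:320],None,fx=5,fy=5,interpolation=2)[:,:,::-1])
cv2.imwrite('pics/c7.png',cv2.resize(bot.read_camera('scene')[150:270,240:380],None,fx=5,fy=5,interpolation=2)[:,:,::-1])"
```

```text
t 17.15 pos [0.558  0.0244 0.1962] tool y yaw 0.0243 tilt [-0.0049 -0.0012] open 0.0126 F [-8.61 -0.16  5.26]
```

View pics/c7.png

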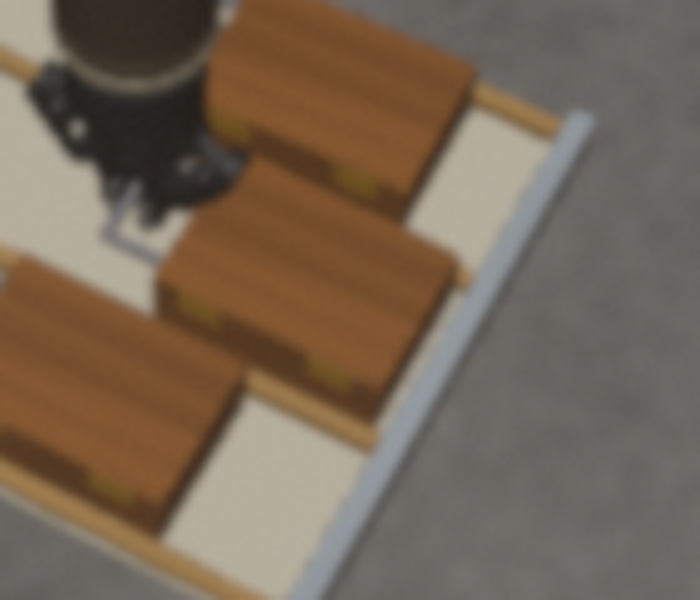

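Roughly 8 mm remains, so I'll creep.

>>> {"fn": "arm_command", "kwargs": {
  "moves": [
    {"travel": [0,0.001,0],"rotation": [0,0,0],"grip": 0.85},
    {"travel": [0,0.001,0],"rotation": [0,0,0],"grip": 0.85},
    {"travel": [0,0.001,0],"rotation": [0,0,0],"grip": 0.85},
    {"travel": [0,0.001,0],"rotation": [0,0,0],"grip": 0.85},
    {"travel": [0,0.001,0],"rotation": [0,0,0],"grip": 0.85}
  ]
}}

```text
t: 17.75
eef_pos: [0.5631, 0.0245, 0.1962]
orientation: [-2.192, -2.246, 0.007]
contact_force: [-8.2, -0.9, 5.7]
opening: 0.0126
```

>>> {"fn": "arm_command", "kwargs": {
  "moves": [
    {"travel": [0,0.0005,0],"rotation": [0,0,0],"grip": 0.85},
    {"travel": [0,0.0005,0],"rotation": [0,0,0],"grip": 0.85}
  ]
}}

```text
t: 17.95
eef_pos: [0.564, 0.0246, 0.1962]
orientation: [-2.192, -2.246, 0.007]
contact_force: [-8.6, 0.3, 6.8]
opening: 0.0128
```

>>> {"fn": "arm_command", "kwargs": {
  "moves": [
    {"travel": [0,0.0005,0],"rotation": [0,0,0],"grip": 0.85},
    {"travel": [0,0.0005,0],"rotation": [0,0,0],"grip": 0.85}
  ]
}}

```text
t: 18.15
eef_pos: [0.565, 0.0246, 0.1962]
orientation: [-2.192, -2.246, 0.007]
contact_force: [-9.2, -0.5, 5.5]
opening: 0.0128
```

>>> {"fn": "arm_command", "kwargs": {
  "moves": [
    {"travel": [0,0.0005,0],"rotation": [0,0,0],"grip": 0.85},
    {"travel": [0,0.0005,0],"rotation": [0,0,0],"grip": 0.85}
  ]
}}

```text
t: 18.35
eef_pos: [0.566, 0.0246, 0.1962]
orientation: [-2.192, -2.246, 0.007]
contact_force: [-8.5, -0.5, 5.7]
opening: 0.0128
```

```bash
python3 -c "
from h import *
go(None)
cv2.imwrite('pics/c8.png',cv2.resize(bot.read_camera('scene')[150:270,240:380],None,fx=5,fy=5,interpolation=2)[:,:,::-1])"
```

```text
t 18.35 pos [0.566  0.0246 0.1962] tool y yaw 0.0243 tilt [-0.0049 -0.0012] open 0.0128 F [-8.52 -0.52  5.73]
```

View pics/c8.png

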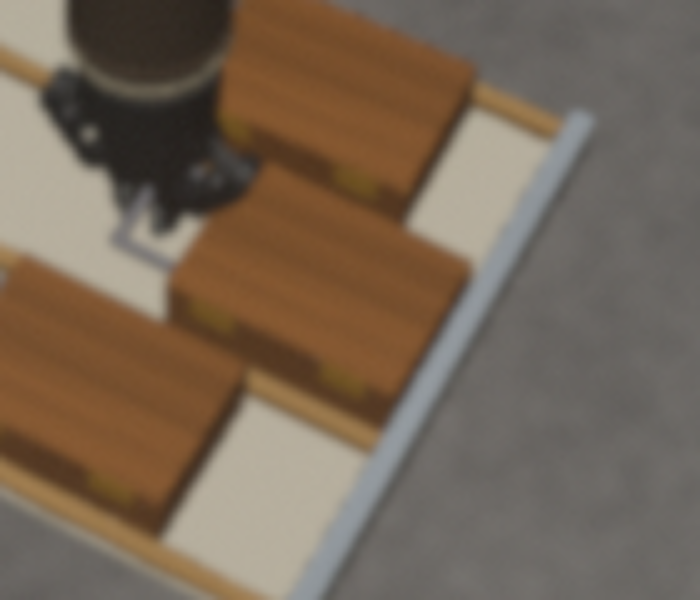

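Very close now. I'll continue in small steps and watch for a force rise.

>>> {"fn": "arm_command", "kwargs": {
  "moves": [
    {"travel": [0,0.0004,0],"rotation": [0,0,0],"grip": 0.85},
    {"travel": [0,0.0004,0],"rotation": [0,0,0],"grip": 0.85}
  ]
}}

```text
t: 18.6
eef_pos: [0.5665, 0.0247, 0.1962]
orientation: [-2.192, -2.246, 0.008]
contact_force: [-10.3, -0.6, 8.1]
opening: 0.0128
```

>>> {"fn": "arm_command", "kwargs": {
  "moves": [
    {"travel": [0,0.0004,0],"rotation": [0,0,0],"grip": 0.85},
    {"travel": [0,0.0004,0],"rotation": [0,0,0],"grip": 0.85}
  ]
}}

```text
t: 18.8
eef_pos: [0.5676, 0.0246, 0.1962]
orientation: [-2.192, -2.246, 0.007]
contact_force: [-9.4, -0.2, 6.2]
opening: 0.0129
```

>>> {"fn": "arm_command", "kwargs": {
  "moves": [
    {"travel": [0,0.0004,0],"rotation": [0,0,0],"grip": 0.85},
    {"travel": [0,0.0004,0],"rotation": [0,0,0],"grip": 0.85}
  ]
}}

```text
t: 19.0
eef_pos: [0.568, 0.0247, 0.1961]
orientation: [-2.192, -2.246, 0.008]
contact_force: [-11.6, -0.9, 10.3]
opening: 0.013
```

>>> {"fn": "arm_command", "kwargs": {
  "moves": [
    {"travel": [0,0.0003,0],"rotation": [0,0,0],"grip": 0.85},
    {"travel": [0,0,0],"rotation": [0,0,0],"grip": 0.85}
  ]
}}

```text
t: 19.2
eef_pos: [0.568, 0.0248, 0.1961]
orientation: [-2.192, -2.246, 0.009]
contact_force: [-12.7, -0.1, 9.5]
opening: 0.0128
```

>>> {"fn": "arm_command", "kwargs": {
  "moves": [
    {"travel": [0,0.0004,0],"rotation": [0,0,0],"grip": 0.85},
    {"travel": [0,0,0],"rotation": [0,0,0],"grip": 0.85}
  ]
}}

```text
t: 19.4
eef_pos: [0.5682, 0.0248, 0.1961]
orientation: [-2.191, -2.246, 0.01]
contact_force: [-14.3, -1.6, 10.8]
opening: 0.0127
```

The position stalls at 0.568 m while the force climbs, and the travel of about 64.6 mm matches the measured 64 mm gap, so the case has reached the stop. I'll back off and check it's square.

>>> {"fn": "arm_command", "kwargs": {
  "moves": [
    {"travel": [0,-0.002,0],"rotation": [0,0,0],"grip": 0.85},
    {"travel": [0,-0.0025,0],"rotation": [0,0,0],"grip": 0.83},
    {"travel": [0,0,0],"rotation": [0,0,0],"grip": 0.75},
    {"travel": [0,0,0],"rotation": [0,0,0],"grip": 0.65},
    {"travel": [0,0,0],"rotation": [0,0,0],"grip": 0.65}
  ]
}}

```text
t: 19.9
eef_pos: [0.5668, 0.0246, 0.1968]
orientation: [2.195, 2.247, 0.001]
contact_force: [-0.1, -0.7, 0.0]
opening: 0.0297
```

```bash
python3 -c "
from h import *
go(None);feel(2)"
```

```text
t 19.9 pos [0.5668 0.0246 0.1968] tool y yaw 0.0237 tilt [0.0005 0.0001] open 0.0297 F [-0.14 -0.68  0.03]
F mean [-0.14  0.86 -0.08] std [0.26 0.13 0.58] T [-0.019  0.008 -0.044]
```

>>> {"fn": "arm_command", "kwargs": {
  "moves": [
    {"travel": [0,0,-0.015],"rotation": [0,0,0],"grip": 0.65},
    {"travel": [0,0,-0.03],"rotation": [0,0,0],"grip": 0.65},
    {"travel": [0,0,-0.04],"rotation": [0,0,0],"grip": 0.65},
    {"travel": [0,0.01,-0.045],"rotation": [0,0,0],"grip": 0.65},
    {"travel": [0,0.03,-0.04],"rotation": [0,0,0],"grip": 0.65},
    {"travel": [0.01,0.03,-0.035],"rotation": [0,0,0],"grip": 0.65},
    {"travel": [0.02,0.03,-0.03],"rotation": [0,0,0],"grip": 0.65},
    {"travel": [0.02,0.02,-0.03],"rotation": [0,0,0],"grip": 0.65},
    {"travel": [0.02,0.01,-0.02],"rotation": [0,0,0],"grip": 0.65},
    {"travel": [0,0,0],"rotation": [0,0,0],"grip": 0.65},
    {"travel": [0,0,0],"rotation": [0,0,0],"grip": 0.65},
    {"travel": [0,0,0],"rotation": [0,0,0],"grip": 0.65}
  ]
}}

```text
t: 21.2
eef_pos: [0.6943, 0.0965, 0.4811]
orientation: [-2.195, -2.247, 0.003]
contact_force: [0.0, -0.5, -0.1]
opening: 0.0296
```

Run:
```python
from h import *
c=bot.get_calibration("wrist"); im=bot.read_camera("wrist"); go(None)
np.savez("w9.npz",K=c["camera_matrix"],R=c["R"],t=c["t"])
cv2.imwrite("pics/w9.png",im[:,:,::-1])
```

```text
t 21.25 pos [0.6944 0.0963 0.4809] tool y yaw 0.0227 tilt [-0.0016 -0.0013] open 0.03 F [-0.02 -0.36 -0.11]
```

View pics/w9.png

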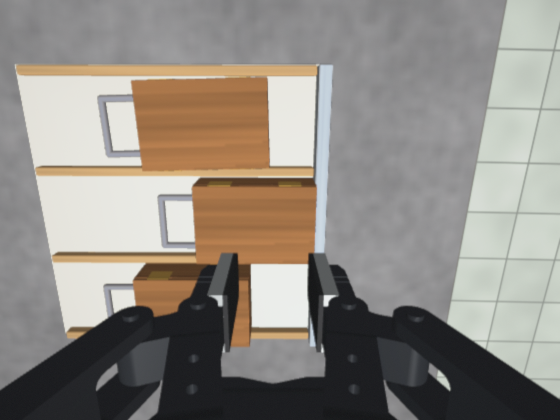

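The view shows case_2's far edge (column ~317, rows 186–262) against the stop, with cases 1 and 3 still back. I'll quantify the gap and squareness.

Run:
```python
from h import *
d=np.load("w9.npz"); c=dict(camera_matrix=d["K"],R=d["R"],t=d["t"])
im=cv2.imread("pics/w9.png"); hsv=cv2.cvtColor(im,cv2.COLOR_BGR2HSV); g=cv2.cvtColor(im,cv2.COLOR_BGR2GRAY)
def cross(a,thr):
    i=np.argmax((a[:-1]>thr)&(a[1:]<=thr)); return i+(a[i]-thr)/(a[i]-a[i+1])
pts=[]
for r in range(192,256,8):
    a=hsv[r,300:330,1].astype(float); u=300+cross(a,100); X=ray(c,(u,r),.058); pts.append(X[:2])
pts=np.array(pts); print("case2 far top edge",pts.round(4).tolist()); p=np.polyfit(pts[:,1],pts[:,0],1); print("slope",p)
st=[]
for r in list(range(85,160,10))+[262,270,280,290]:
    a=g[r,300:335].astype(float)
    print(r,a.astype(int).tolist()) if r in(95,125,262,280) else None
# stop top near edge: dark->light
for r in range(85,160,10):
    a=-g[r,314:330].astype(float); i=cross(a,-150); X=ray(c,(314+i,r),.038); st.append(X[:2])
st=np.array(st); q=np.polyfit(st[:,1],st[:,0],1); print("stop",st.round(4).tolist(),"slope",q)
for y in (-.02,.025,.07): print(y,"gap est",np.polyval(q,y)-np.polyval(p,y))
# case1 far edge & bars
for r in (95,125,150):
    a=hsv[r,255:285,1].astype(float); print("case1 far",ray(c,(255+cross(a,80),r),.058).round(4))
a=-g[225,150:180].astype(float); i=cross(a,190); 
row=g[225,155:175]; print("bar2 row",row.tolist()); row=g[125,97:115]; print("bar1",row.tolist())
im2=cv2.resize(im[160:280,260:360],None,fx=5,fy=5,interpolation=2); cv2.imwrite("pics/w9z.png",im2)
```

```text
case2 far top edge [[0.7421, 0.0682], [0.7421, 0.0589], [0.7424, 0.0495], [0.7426, 0.04], [0.7427, 0.0303], [0.743, 0.0205], [0.743, 0.0105], [0.7432, 0.0005]]
slope [-0.01803817  0.74327236]
95 [232, 232, 232, 232, 232, 232, 232, 232, 232, 232, 232, 232, 232, 232, 229, 176, 111, 97, 145, 186, 206, 208, 207, 204, 204, 207, 208, 208, 207, 205, 199, 173, 153, 147, 146]
125 [233, 233, 233, 233, 233, 233, 233, 233, 233, 233, 233, 233, 233, 230, 177, 112, 98, 150, 188, 204, 207, 206, 203, 205, 208, 209, 208, 207, 204, 189, 150, 148, 152, 152, 152]
262 [128, 128, 129, 128, 129, 129, 127, 107, 62, 30, 24, 26, 28, 27, 34, 64, 85, 90, 90, 91, 90, 91, 91, 91, 90, 91, 91, 96, 125, 143, 146, 146, 146, 147, 148]
280 [236, 236, 236, 236, 236, 236, 232, 153, 64, 28, 26, 26, 25, 24, 25, 25, 28, 28, 27, 39, 80, 90, 91, 91, 90, 91, 90, 91, 91, 91, 91, 90, 90, 87, 62]
stop [[0.7411, 0.1823], [0.7411, 0.172], [0.7413, 0.1615], [0.7418, 0.1509], [0.7417, 0.14], [0.7421, 0.1291], [0.7425, 0.1179], [0.7424, 0.1066]] slope [-0.02036511  0.74471534]
-0.02 gap est 0.0014895171495155068
0.025 gap est 0.0013848051843066145
0.07 gap est 0.0012800932190977221
case1 far [0.6857 0.1707 0.058 ]
case1 far [0.6873 0.1403 0.058 ]
case1 far [0.6886 0.1139 0.058 ]
bar2 row [233, 233, 233, 231, 211, 167, 161, 164, 165, 158, 138, 145, 221, 232, 233, 233, 233, 233, 233, 233]
bar1 [229, 229, 229, 227, 183, 162, 161, 162, 159, 147, 127, 118, 199, 226, 230, 230, 230, 230]<stdin>:5: RuntimeWarning: divide by zero encountered in scalar divide
```

View pics/w9z.png

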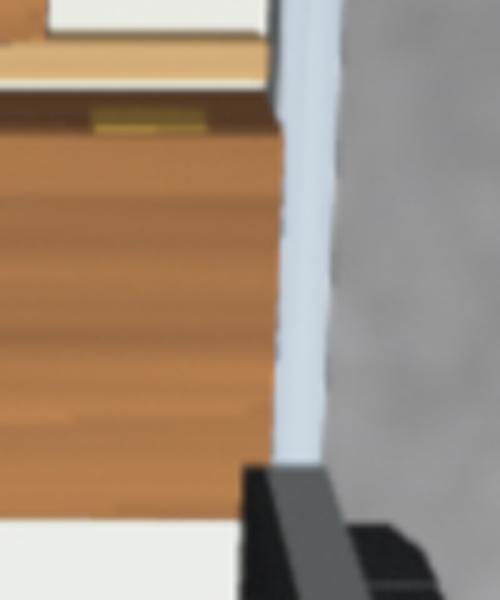

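Vision gives a residual of 0–1.3 mm, within calibration error but not conclusive. I'll take a close look from straight above the joint.

>>> {"fn": "arm_command", "kwargs": {
  "moves": [
    {"travel": [-0.015,0.007,0.02],"rotation": [0,0,0],"grip": 0.65},
    {"travel": [-0.02,0.008,0.034],"rotation": [0,0,0],"grip": 0.65},
    {"travel": [-0.02,0.008,0.034],"rotation": [0,0,0],"grip": 0.65},
    {"travel": [-0.02,0.008,0.034],"rotation": [0,0,0],"grip": 0.65},
    {"travel": [-0.02,0.008,0.034],"rotation": [0,0,0],"grip": 0.65},
    {"travel": [-0.012,0.008,0.025],"rotation": [0,0,0],"grip": 0.65},
    {"travel": [0,0,0],"rotation": [0,0,0],"grip": 0.65},
    {"travel": [0,0,0],"rotation": [0,0,0],"grip": 0.65}
  ]
}}

```text
t: 22.05
eef_pos: [0.7438, -0.0085, 0.3007]
orientation: [-2.195, -2.246, 0.001]
contact_force: [0.5, 1.3, 1.2]
opening: 0.03
```

Run:
```python
from h import *
c=bot.get_calibration("wrist"); im=bot.read_camera("wrist"); go(None)
np.savez("w10.npz",K=c["camera_matrix"],R=c["R"],t=c["t"]); print("cam",-c["R"].T@c["t"])
cv2.imwrite("pics/w10.png",im[:,:,::-1])
cv2.imwrite("pics/w10z.png",cv2.resize(im[:,200:340],None,fx=5,fy=5,interpolation=2)[300:900,:,::-1])
```

```text
t 22.1 pos [ 0.7441 -0.0074  0.3021] tool y yaw 0.0243 tilt [0.0009 0.0013] open 0.0299 F [1.63 0.43 1.07]
cam [0.74142037 0.06473301 0.26984439]
```

View pics/w10.png

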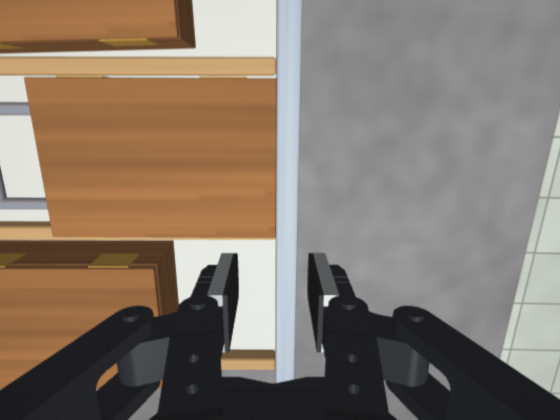

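View pics/w10z.png

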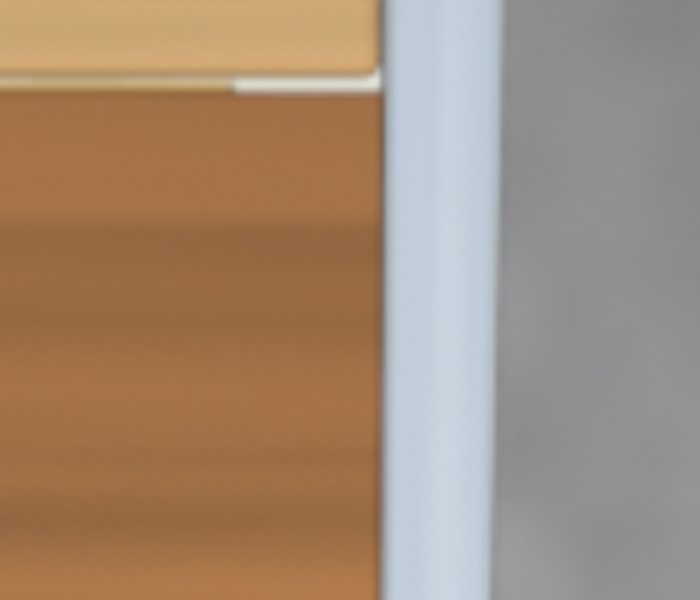

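From straight above, no board or dark line shows between case_2 (column ~276) and the stop, so the case is flush. Case_1's far edge is still at x ≈ 0.687 m, unchanged. The arm touches nothing, so I'll retreat a little and hand in.

>>> {"fn": "arm_command", "kwargs": {
  "moves": [
    {"travel": [0,0,-0.03],"rotation": [0,0,0],"grip": 0.65},
    {"travel": [0,0,-0.04],"rotation": [0,0,0],"grip": 0.65},
    {"travel": [0,0,-0.04],"rotation": [0,0,0],"grip": 0.65},
    {"travel": [0,0,0],"rotation": [0,0,0],"grip": 0.65}
  ]
}}

```text
t: 22.5
eef_pos: [0.7447, -0.0055, 0.4207]
orientation: [2.188, 2.244, 0.017]
contact_force: [0.2, 0.8, -0.2]
opening: 0.0298
```

```bash
python3 -c "
from h import *
go(None); print(bot.sign_off())"
```

```text
t 22.5 pos [ 0.7447 -0.0055  0.4207] tool y yaw 0.0255 tilt [0.013  0.0026] open 0.0298 F [ 0.22  0.84 -0.16]
the job is handed in; nothing more can be done
None
```

The full case is **case_2**, in the middle lane. It now sits right up against the stop bar, and I handed the job in at 22.5 s.

- **Weighing:** I lifted the bar end of two cases 10 mm. Case_1 read about 1.46 N both up and down, so it is empty. Case_2 read 4.1 N up and 2.9 N down, so it is full. I did not lift case_3, because exactly one case is full.
- **Sliding:** I pushed case_2 about 64 mm by its bar at a sliding force of roughly 9–10 N. I crept the last few millimetres until it stalled, peaking at about 14 N, and then released it.
- **Last checks:** A close view from straight above showed no visible gap between case_2 and the stop. The case was also square to the stop, within about 0.1 degree. An earlier, more distant view had estimated a gap of about 1.3 mm; I take that as calibration and edge error, since the close view and the force stall disagree with it.
- **Other cases:** Case_1's far edge measured the same place as before. I only saw case_3 in the pictures and did not measure or touch it.

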